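# Clamp the mortar cube with the toggle latch

## Task

Clamp the mortar cube that stands in the green-based clamping fixture: hook the wire bail over the two keeper ears of the sliding jaw so that its cross bar sits down behind them, then swing the red lever over past its centre and press it firmly home on its rubber stop, without leaning on it hard. Let go with the bail still hooked, the lever down and the cube held tight, and leave the other cubes, the mallet and the tin where they are.

Things in the scene. Friction and masses are not known exactly. Their poses are not given: they have to be found in the camera images.
- fixture: Clamping fixture bolted to the worktop: green base plate 225 x 104 x 12 mm (x = -92 to +132 mm), grey anvil, two cheeks with the lever axis. Origin on the worktop straight below the lever axis, which is at z = 70 mm along y; z up; +x runs from the axis to the cube, the sliding jaw and its keeper ears.
- lever: Toggle lever: steel strap with a red grip (26 mm wide, 14 mm thick, from 36 to 88 mm off the axis). Origin on the lever axis, 70 mm above the worktop. It carries the bail on a pin 24 mm from the axis, on its centre line. It turns stiffly (0.04 N m) and stays where it is left.
- lever_joint (a joint): Lever angle, rad. 0: fully open, 65 degrees above the fixture's +x; grows as the lever swings over the top and down to -x (elevation above +x = 1.134 + value). 2.007 is dead centre (level); beyond it the latch holds itself. Starts at 0.96 to 1.17. The stop ends it at an unknown 2.06 to 2.26. With the bail hooked, the push needed at the grip peaks at about 6 N near 1.55, then falls to zero.
- lever_grip (a point): Point on the lever's centre line in the outer half of the red grip, 76 mm from the axis, 12 mm short of the lever's end; the flat faces are 7 mm to either side.
- bail: Steel wire loop: two arms of 6 mm wire, 66 mm apart, hinged freely on the lever's pin, and a cross bar 8 mm thick 110 mm from the pin. It falls by its weight and stretches like a spring (12 N per mm). Origin on the pin; x runs to the cross bar. At the start the bar lies loose on top of the keeper ears, not hooked; drawing it to the fixture's +x swings the lever up with it.
- bail_bar (a point): Centre of the bail's cross bar, which there carries a red grip barrel 16 mm in diameter and 24 mm long (axis along the fixture's y). Pinch it from above, fingers on its fixture +x and -x sides; it can roll in the grip.
- jaw: Sliding steel jaw. Axes as the fixture's; origin at worktop height in the face that meets the cube. Plate 74 mm wide, x = 0 to 10 mm, up to z = 46 mm. Two keeper ears, 8 mm wide at y = +-24 mm (40 mm clear between), tops at about z = 79 mm; their back faces (x = 33.5 mm at bar height) lean 10 degrees over the bar; behind them a ledge at z = 66 mm, to x = 52 mm, on which the bar rests.
- jaw_joint (a joint): Opening of the jaw in m, along the fixture's +x: 0 when it meets the cube pushed against the anvil; 0.011 to 0.016 at the start. It slides with about 3 N of friction.
- keeper (a point): Where the centre of the bail's cross bar lies when hooked and tight: 3 mm behind the keeper faces, midway between the ears, 70 mm above the worktop. Moves with the jaw. To get there the bar passes over the ear tops (its centre above 84 mm) and down at least 3 mm farther out (+x) than this point; the fully open lever lets it reach about 11 mm beyond.
- stop_post: Grey post under the closed lever, 26 x 34 mm, 55 mm from the lever axis on the fixture's -x side, with a round black rubber pad on a screw. Origin at its foot. The pad's height (top 48 to 59.5 mm above the worktop) is not measured: feel for it. Home means 12 N or more on the pad (a push of 12 to 18 N on the outer grip); over 38 N spoils it.
- cube_in_jaws: Grey hardened mortar cube, 40 mm, standing loose on the base plate between anvil and jaw. Origin at the centre of its underside.
- cube_waiting_1: Another 40 mm mortar cube, on the worktop to the left. Origin at the centre of its underside.
- cube_waiting_2: A third 40 mm mortar cube, on the worktop to the left. Origin at the centre of its underside.
- mallet: Wooden mallet, 125 mm long, lying on the worktop to the right. Origin at the centre of its underside.
- tin: Round sample tin with white lid, 70 mm across, 30 mm high, on the worktop to the right, behind. Origin at the centre of its underside.
Mind the look-alikes: they are no part of the job. What is shaped like the cube_in_jaws but pink is not meant. There is more than one size of the fixture; the one meant has the size given above.

How it is judged:
On the way, in this order (a step that is already met when the one before it is completed fails the run):
1. The bail's cross bar sits down behind both keeper ears (x of bail_bar in the frame of jaw between 0.033 and 0.046 m and z of bail_bar in the frame of jaw below 0.0745 m), for 0.2 s.
2. The lever is pressed home: at least 12 N between lever and stop pad (all of step 1 and contact force between lever and stop_post above 12 N and value of joint lever_joint above 2.03 rad), for 0.1 s.
At the end, for the whole second after the job is handed in: Lever past dead centre (above 2.03 rad) and at rest; the bail's bar seated behind the ears (33 to 46 mm behind the jaw face, below 74.5 mm); the jaw presses the cube with over 25 N, the cube upright (within 0.08 rad) on the base plate (all of step 1 and value of joint lever_joint above 2.03 rad and velocity of joint lever_joint below 0.05 rad/s and contact force between jaw and cube_in_jaws above 25 N and z of cube_in_jaws in the frame of fixture below 0.016 m and angle between cube_in_jaws's own z axis and vertical below 0.08 rad); the robot touches nothing.
It fails at once if The stop pad is pressed with more than 38 N (contact force between lever and stop_post above 38 N).
It fails at once if The cube in the fixture is tipped or lifted (angle between cube_in_jaws's own z axis and vertical above 0.2 rad or z of cube_in_jaws in the frame of fixture above 0.025 m).
It fails at once if A waiting cube, the mallet or the tin is shifted by more than 20 mm (distance of any of cube_waiting_1, cube_waiting_2, mallet, tin from where it was at the start of the episode above 0.02 m).
It also fails if it takes over 48 s, if anything falls off the work surface, if the arm or the gripper's body presses on something with over 40 N, if the wrist force passes 120 N, or if a joint passes its speed limit or range.

## Robot

A 6-joint arm with a two-finger parallel gripper is mounted at the origin on a cart in front of the work surface, level with it; the furniture and walls round the work are solid. World frame = base frame: x ahead of the robot, y to its left, z up, the work surface at z = 0. Lengths are in m, angles in rad, forces in N, time in s.
With the tool pointing down it reaches from about 0.225 to 0.725 m from the base axis. Payload 3.1 kg.
Tool frame: the origin (TCP) lies on the centre line of the jaws, within the pads' length; the fingertips stand robot.tips_ahead ahead of it and the grasp point (between the pads) lies 8 mm behind it (robot.tips_ahead is the distance from the TCP to the fingertips, in m); z points along the fingers, y is the direction in which the jaws open and shut (so a half turn about z gives the same grasp; the last joint's range is limited). The gripper opens to 85 mm and grips with 20 to 120 N. Pads are 22 mm wide; open, the fingers measure 114 mm over their backs; the gripper's body (76 mm by 85 mm) begins 54 mm behind the grasp point. The pads swing forward as they close: fully open they stand 13 mm farther back than shut.
Start: joints at [-0.128, 0.048, 0.099, 1.622, 0, 1.443], TCP at [0.525, -0, 0.242] pointing down, gripper open.
Joint ranges: [-2.91, 2.91], [-0.99, 1.94], [-1.21, 1.42], [-2.12, 2.29], [-1.49, 1.47], [-3.14, 3.14]. Speed limits (rad/s): [2.79, 2.79, 3.14, 3.14, 3.14, 3.14].

## Interface

Orientations are given as [roll, pitch, yaw] about the fixed x, y, z axes, in that order (R = Rz(yaw) Ry(pitch) Rx(roll)).
In Python, from cell import readout, imaging, sign_off, models, robot gives the robot as it stands. The module is installed in compiled form; this text tells all that it offers.
- The arm moves only by the shell command python3 -m creep 'ROWS'. ROWS is JSON, a list of rows, each a list of 3 entries, a list of its own where there are three numbers: the shift along the tool's x, y, z scaled (see below), then the turn about the tool's z scaled (see below), then the gripper command: -1 is fully open, 1 is shut, values between are in proportion. In form: [[[tx, ty, tz], spin, gripper], ...]. A call has 1 to 10 rows; each row shifts and turns the pose as measured when the row begins, along the tool's axes as they then stand; what a row does not reach is not made up. The controller multiplies each number of a shift by 0.025 m and each number of a turn by 4 degrees. A row lasts 1/12 s, in which the tool goes at most 41.7 mm and 7.16 degrees, less where a joint would pass 70% of its speed; a pose out of reach is approached as far as the arm can. A call with a number of a shift or a turn outside -1 to 1 is refused whole. A call with a gripper value outside its range is refused whole. The fingers move at their own pace and stop on an object; the grip force is fixed at half the most. Time passes only in rows, so rows that do not move let the fingers close. It gives the time, the measured TCP pose, the force and the opening at its end, in the units of the state.
- readout.read_state(): the state, without advancing time (a new reading comes with each control period).
- imaging.read_camera(name): name is "scene" or "side" or "wrist"; returns the picture (400x640x3 uint8, red, green, blue); there is no depth.
- imaging.get_calibration(name): a dict with "mtx" (3x3 intrinsics, pixels), "pose" (4x4, takes a point from camera to world coordinates); the wrist camera has in their place "mount" (4x4, takes a point from camera to tool coordinates, whose origin is the TCP and whose axes are the flange's). Camera axes: x right, y down, z forward; pixel columns grow to the right and rows downward; lengths in m; the calibration is good to about 2 mm. A picture is of the moment at which its call begins: read the wrist's pose just before it. get_calibration takes no time and is no camera call.
- sign_off(): hands the job in, once; it reports no verdict.
Trained networks look in the newest picture that a camera, given by its name, has taken for a name from the list of things; names that differ only in an ending like _2 or _b are one class to them, and where a whole thing is asked for, a point or a joint stands for the part that bears it (a point fixed in the world has none). Each returns a list of dicts, best first, with "p" (0 to 1); they miss things now and then, are a little off and sometimes report something else, mostly with a low value. They report only what shows in the picture. A call takes as long as a camera call. They do not tell look-alikes from the thing itself.
- models.trace(label, camera): "mask" (400x640 bool, what is visible of it) and "point" ([column, row] in pixels, amid what is visible of it).
- models.pinpoint(label, camera): "point" ([column, row] in pixels: a listed point, or the origin of a listed thing).
The state is a dict: "time_s": time; "joint_pos": joint angles; "dq": joint speeds; "tau": joint torques, N m; "eef_pos": TCP position; "orientation": TCP orientation; "ft_force": force on the tool from outside, world axes, zero at the start; "moment": the same for the moment, N m; "finger_gap": finger opening in m.
Only numpy, scipy, OpenCV 4.12 (cv2) and the standard library are available. Lean on these libraries where they do the work, as an engineer would, in place of code of your own. Each camera call takes 0.05 s, during which the arm holds its last target.

## Working session

There is one attempt and no reset: what is moved stays moved. The work goes in short steps, Python scripts to look and compute and a shell command to move; the robot and the scene stay as the last step left them, time stands still between calls to the robot, and variables do not carry over. Pictures are saved under pics/ and viewed, and the job is handed in when it is done.

```bash
mkdir -p pics
cat > h.py <<'E'
import numpy as np, cv2
from scipy.spatial.transform import Rotation as Ro
from cell import readout, imaging, models, robot
def save(im,n): cv2.imwrite(n,cv2.cvtColor(im,cv2.COLOR_RGB2BGR))
def ray(cam,px):
    c=imaging.get_calibration(cam)
    if cam=='wrist':
        s=readout.read_state();T=np.eye(4);T[:3,:3]=Ro.from_euler('xyz',s['orientation']).as_matrix();T[:3,3]=s['eef_pos'];P=T@c['mount']
    else: P=c['pose']
    K=c['mtx'];d=np.linalg.inv(K)@np.array([px[0],px[1],1.]);d=P[:3,:3]@d
    return P[:3,3],d/np.linalg.norm(d)
def atz(cam,px,z):
    o,d=ray(cam,px);return o+d*(z-o[2])/d[2]
def proj(cam,X):
    c=imaging.get_calibration(cam)
    if cam=='wrist':
        s=readout.read_state();T=np.eye(4);T[:3,:3]=Ro.from_euler('xyz',s['orientation']).as_matrix();T[:3,3]=s['eef_pos'];P=T@c['mount']
    else: P=c['pose']
    q=np.linalg.inv(P)@np.append(X,1);q=c['mtx']@q[:3];return q[:2]/q[2]
E
python3 - <<'E'
from h import *
np.set_printoptions(precision=4,suppress=True)
print(readout.read_state(), robot.tips_ahead)
for c in ['scene','side','wrist']:
    save(imaging.read_camera(c),f'pics/{c}0.png')
    k=imaging.get_calibration(c);print(c,k['mtx'],k.get('pose',k.get('mount')))
    for l in ['fixture','lever_grip','bail_bar','keeper','stop_post','cube_in_jaws','lever','jaw']:
        try:print(c,l,[(np.round(r['point'],1),round(r['p'],2)) for r in models.pinpoint(l,c)])
        except Exception as e:print(l,e)
E
```

```text
{'time_s': 0.0, 'joint_pos': array([-0.1278,  0.0487,  0.0976,  1.622 ,  0.    ,  1.443 ]), 'dq': array([ 0.0022,  0.    ,  0.0007, -0.0003,  0.0009,  0.0009]), 'tau': array([  0.0003, -33.878 ,  32.0017,   0.0204,  -0.0002,   0.    ]), 'eef_pos': array([0.5244, 0.0001, 0.2411]), 'orientation': array([-3.1393, -0.0003,  1.5708]), 'ft_force': array([ 0.018 , -0.72  , -0.4243]), 'moment': array([-0.028 ,  0.0768,  0.0096]), 'finger_gap': 0.08561657830799524} 0.011
scene [[461.7788   0.     309.1723]
 [  0.     461.7788 203.1983]
 [  0.       0.       1.    ]] [[ 0.8432 -0.3002  0.4459 -0.053 ]
 [-0.5374 -0.4559  0.7094 -0.9653]
 [-0.0097 -0.8379 -0.5458  0.8532]
 [ 0.      0.      0.      1.    ]]
scene fixture [(array([311.5, 290.4]), 0.63), (array([291.7, 235.8]), 0.55)]
scene lever_grip [(array([305.7, 257.6]), 0.81), (array([294.4, 206.3]), 0.56)]
scene bail_bar [(array([298.5, 257.9]), 0.55), (array([293.3, 203.8]), 0.51), (array([276.3, 194.3]), 0.43)]
scene keeper [(array([274.3, 197.7]), 0.58), (array([301.6, 268.5]), 0.56)]
scene stop_post [(array([292.3, 207.1]), 0.73), (arra
[... 1410 characters left out ...]
0.9491 -0.1305]
 [ 0.      0.      0.      1.    ]]
wrist fixture [(array([292.5, 145.7]), 0.67), (array([250.1, 300.2]), 0.61)]
wrist lever_grip [(array([281.9, 209.2]), 0.91), (array([234.1, 337.2]), 0.61)]
wrist bail_bar [(array([239.8, 282.4]), 0.73), (array([290.9, 153. ]), 0.64), (array([302.3,  58. ]), 0.57)]
wrist keeper [(array([242.3, 289.9]), 0.72)]
wrist stop_post [(array([251. , 323.1]), 0.5), (array([292.4, 186.8]), 0.44)]
wrist cube_in_jaws [(array([403.3, 133.8]), 0.91), (array([179.7,  78.5]), 0.88), (array([295.5, 119. ]), 0.87)]
wrist lever [(array([291.2, 154.8]), 0.9), (array([244.1, 324.7]), 0.89)]
wrist jaw [(array([299.8,  91.7]), 0.82), (array([247.9, 285.1]), 0.69)]
```

View pics/scene0.png

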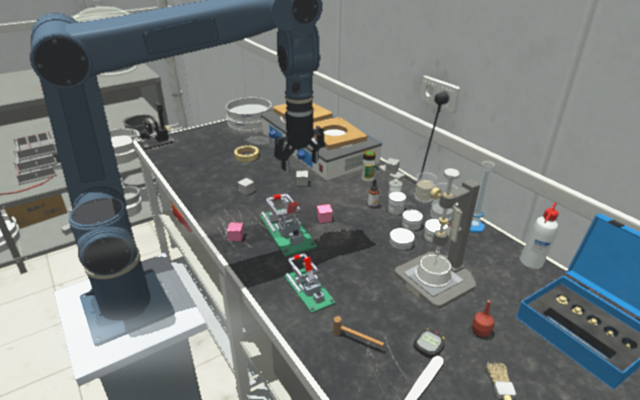

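View pics/side0.png

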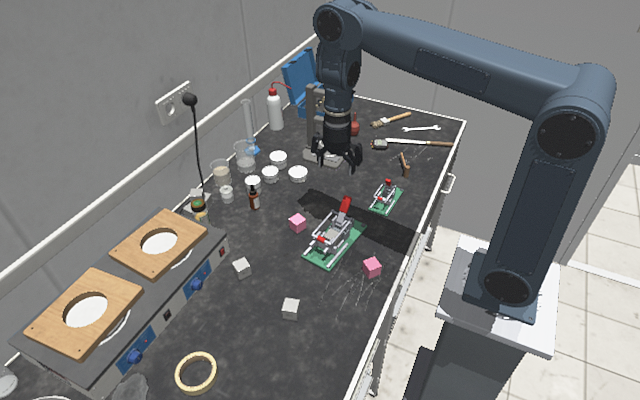

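View pics/wrist0.png

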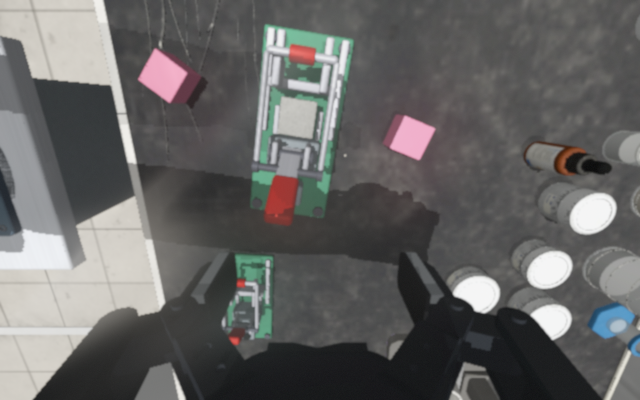

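The large fixture shows at wrist (295,120) / scene (285,225) / side (335,240). The small look-alike is at wrist (250,300) / scene (308,280) / side (386,195). The pink cubes are decoys. I'll check the size from the base corners and look at a close crop.

Run:
```python
from h import *
np.set_printoptions(precision=4,suppress=True)
im=imaging.read_camera('wrist')
save(cv2.resize(im[10:240,220:380],None,fx=3.4,fy=2.6*1.0,interpolation=cv2.INTER_CUBIC)if 0 else cv2.resize(im[10:240,210:400],None,fx=2.6,fy=2.6,interpolation=cv2.INTER_CUBIC),'pics/w1.png')
C={k:atz('wrist',p,0.012) for k,p in dict(a=(265,25),b=(353,38),c=(250,210),d=(326,217)).items()}
print(C)
n=lambda a,b:np.linalg.norm(C[a]-C[b])
print(n('a','b'),n('c','d'),n('a','c'),n('b','d'))
# side
s=imaging.read_camera('side');save(cv2.resize(s[180:285,285:385],None,fx=5,fy=5,interpolation=cv2.INTER_CUBIC),'pics/s1.png')
s=imaging.read_camera('scene');save(cv2.resize(s[180:260,240:340],None,fx=7,fy=7,interpolation=cv2.INTER_CUBIC),'pics/c1.png')
```

```text
{'a': array([0.466 , 0.1659, 0.012 ]), 'b': array([0.5654, 0.1529, 0.012 ]), 'c': array([ 0.4324, -0.0562,  0.012 ]), 'd': array([ 0.5368, -0.0666,  0.012 ])}
0.10021589141252149 0.10491293922645842 0.22458679603520362 0.22136936064837207
```

View pics/w1.png

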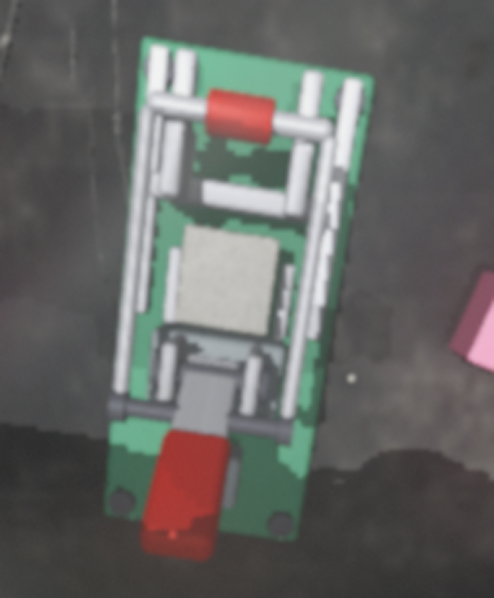

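View pics/s1.png

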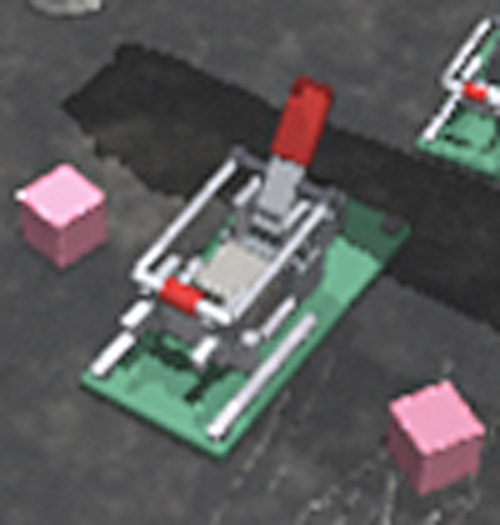

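View pics/c1.png

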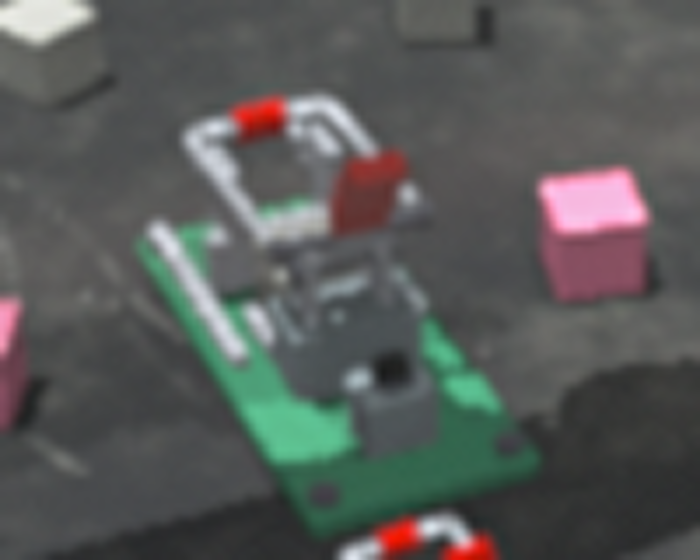

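```bash
cat >> h.py <<'E'
def tri(obs):
    A=np.zeros((3,3));b=np.zeros(3)
    for c,p in obs:
        o,d=ray(c,p);M=np.eye(3)-np.outer(d,d);A+=M;b+=M@o
    X=np.linalg.solve(A,b);return X,[np.round(proj(c,X)-p,1) for c,p in obs]
th=np.deg2rad(81.98)
F=np.eye(4);F[:3,:3]=Ro.from_euler('z',th).as_matrix();F[:3,3]=[0.4974,0.0292,0]
def fx(X):return (np.linalg.inv(F)@np.append(X,1))[:3]
def wx(X):return (F@np.append(X,1))[:3]
E
python3 - <<'E'
from h import *
np.set_printoptions(precision=4,suppress=True)
for o in ([('wrist',(302.7,54.2)),('side',(321.4,239.2)),('scene',(277.1,196.7))],):
    X,e=tri(o);print(X,fx(X),e)
print('z.083',[ (atz(c,p,.083),fx(atz(c,p,.083))) for c,p in o])
# base plate corners projected
for n,c in [('side0','side'),('scene0','scene'),('wrist0','wrist')]:
    im=cv2.imread(f'pics/{n}.png')
    im=cv2.resize(im,None,fx=4,fy=4,interpolation=cv2.INTER_CUBIC)
    def P(p): return tuple(np.int32(np.round((proj(c,wx(p))+.5)*4)))
    q=[P((x,y,.012)) for x,y in [(-.092,-.052),(.132,-.052),(.132,.052),(-.092,.052)]]
    cv2.polylines(im,[np.array(q)],True,(255,0,0),1)
    for p in [(0,-.03,.07),(0,.03,.07),(-.055,0,.055)]: cv2.circle(im,P(p),4,(0,255,255),1)
    for a in [0.96,1.06,1.17]:
        e=1.134+a
        cv2.line(im,P((0,0,.07)),P((.088*np.cos(e),0,.07+.088*np.sin(e))),(255,0,255),1)
    u=P((.02,0,.05));im=im[max(0,u[1]-300):u[1]+300,max(0,u[0]-300):u[0]+300]
    cv2.imwrite(f'pics/ov_{c}.png',im)
E
```

```text
[0.5106 0.1236 0.0829] [0.0953 0.0001 0.0829] [array([-0.4,  2.2]), array([-0.9, -0.1]), array([-0.7,  0. ])]
z.083 [(array([0.511 , 0.1254, 0.083 ]), array([ 0.0972, -0.0001,  0.083 ])), (array([0.5081, 0.123 , 0.083 ]), array([0.0944, 0.0025, 0.083 ])), (array([0.5125, 0.1225, 0.083 ]), array([ 0.0945, -0.002 ,  0.083 ]))]
```

View pics/ov_side.png

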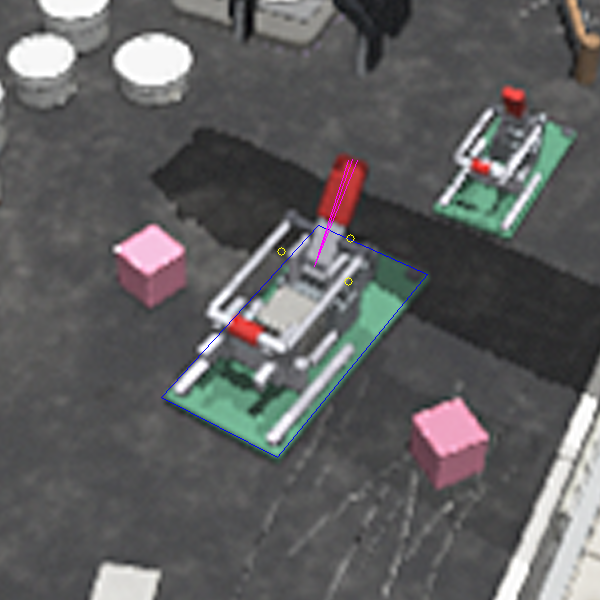

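View pics/ov_scene.png

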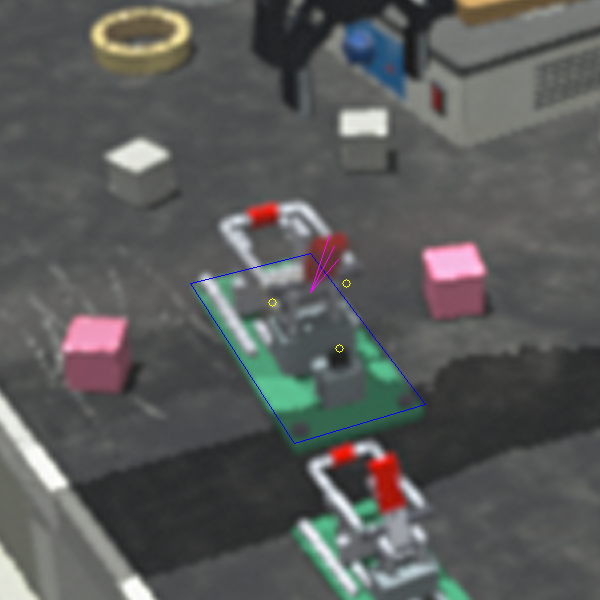

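View pics/ov_wrist.png

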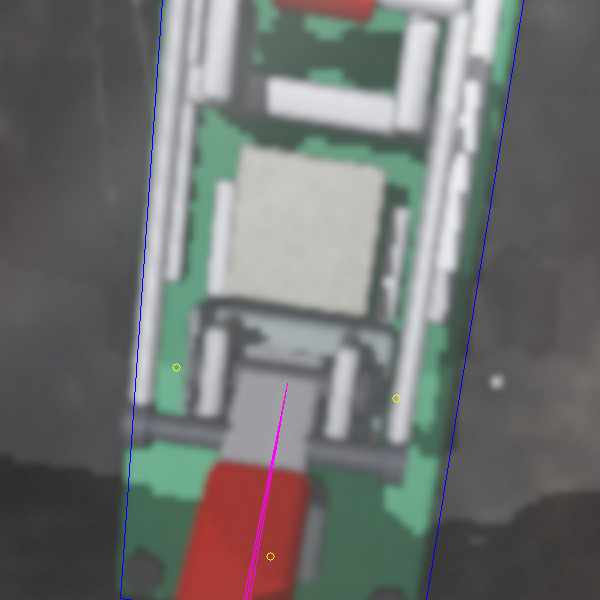

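The overlays fit to within 2–3 mm, and the base measures 224 × 102 mm, so this is the right fixture. The bar lies at about world (0.511, 0.124, 0.083). Next I move above it and turn the jaws along the fixture's x axis.

```bash
python3 -m creep '[[[1,-0.1,0],-1,0],[[1,0,0],-1,0],[[1,0.1,0],-1,0],[[1,0.2,0],-1,0],[[0.8,0.3,0],-1,0],[[0,0,0],-1,0],[[0,0,0],-1,0],[[0,0,0],-1,0],[[0,0,0],-1,0],[[0,0,0],-1,0]]'; python3 -m creep '[[[0,0,0],-1,0],[[0,0,0],-1,0],[[0,0,0],-1,0],[[0,0,0],-1,0],[[0,0,0],-1,0],[[0,0,0],-1,0],[[0,0,0],-1,0],[[0,0,0],-1,0],[[0,0,0],-1,0],[[0,0,0],-1,0]]'
```

```text
time_s: 2.33
eef_pos: [0.5207, 0.1277, 0.2417]
orientation: [3.141, 0.0, 2.301]
ft_force: [-0.2, 0.2, -0.0]
finger_gap: 0.043
time_s: 3.17
eef_pos: [0.5207, 0.1281, 0.2415]
orientation: [-3.142, 0.0, 3.037]
ft_force: [-0.1, -0.1, 0.4]
finger_gap: 0.0426
```

```bash
python3 -m creep '[[[0,0,0],0.5,0]]'
python3 - <<'E'
from h import *
np.set_printoptions(precision=4,suppress=True)
print(readout.read_state()['orientation'])
im=imaging.read_camera('wrist');save(im,'pics/w2.png')
for l in ['bail_bar','keeper','lever_grip','fixture','jaw']:
    print(l,[(np.round(r['point'],1),round(r['p'],2)) for r in models.pinpoint(l,'wrist')])
E
```

```text
time_s: 3.25
eef_pos: [0.5206, 0.1281, 0.2415]
orientation: [-3.142, -0.0, 3.004]
ft_force: [0.5, -0.2, -0.1]
finger_gap: 0.0426
[-3.1416 -0.      3.0038]
bail_bar [(array([311.3, 178.3]), 0.83), (array([ 60. , 125.6]), 0.58)]
keeper [(array([ 52.6, 128.9]), 0.67)]
lever_grip [(array([159.7, 185.1]), 0.66)]
fixture [(array([ 37.7, 126.5]), 0.74), (array([242.1, 159.6]), 0.67)]
jaw [(array([ 66.4, 125.7]), 0.72), (array([289.6, 158.3]), 0.68)]
```

View pics/w2.png

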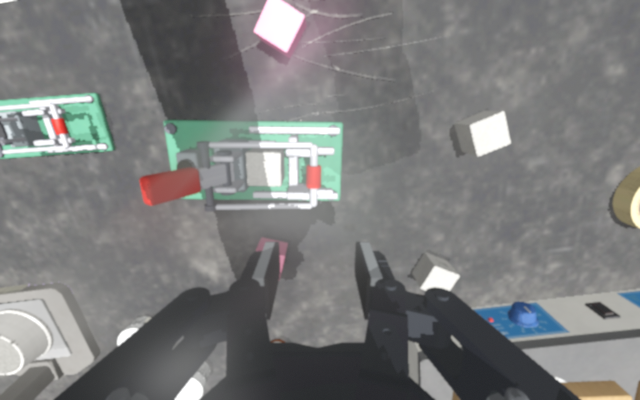

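The plate lies square in this view, with its top edge from (167,122) to (342,123). The red barrel is at (315,178).

Run:
```python
from h import *
np.set_printoptions(precision=4,suppress=True)
im=cv2.imread('pics/w2.png');cv2.imwrite('pics/w2c.png',cv2.resize(im[105:225,130:355],None,fx=3.5,fy=3.5,interpolation=cv2.INTER_CUBIC))
for p in [(311.3,178.3),(314.5,178)]: X=atz('wrist',p,.083);print(X,fx(X))
C=[atz('wrist',p,.012) for p in [(167,122),(342,123),(340,201)]];print(C,np.rad2deg(np.arctan2(*(C[1]-C[0])[[1,0]])),np.linalg.norm(C[1]-C[0]),np.linalg.norm(C[1]-C[2]))
print([fx(c) for c in C])
s=readout.read_state();print(s['time_s'])
```

```text
[0.5121 0.123  0.083 ] [ 0.0949 -0.0015  0.083 ]
[0.5122 0.1264 0.083 ] [ 0.0983 -0.0011  0.083 ]
[array([ 0.4339, -0.0474,  0.012 ]), array([0.4654, 0.1671, 0.012 ]), array([0.5668, 0.153 , 0.012 ])] 81.65585887762053 0.21677379951089787 0.10234726128746978
[array([-0.0847,  0.0521,  0.012 ]), array([0.1321, 0.0509, 0.012 ]), array([ 0.1322, -0.0514,  0.012 ])]
3.55
```

View pics/w2c.png

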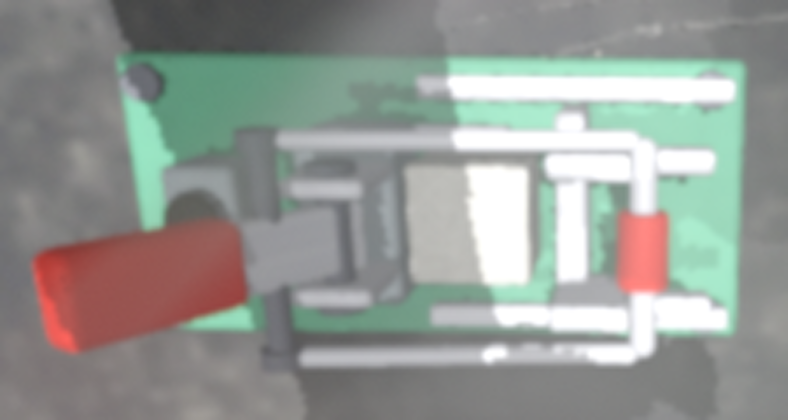

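Run:
```python
from h import *
np.set_printoptions(precision=4,suppress=True)
g=lambda u,v,z:print((u,v),fx(atz('wrist',(130+u/3.5,105+v/3.5),z)))
g(643,251,.083)
print('ledge end (jaw+52)');g(715,160,.066);g(726,318,.066)
print('jaw face, back');g(557,220,.046);g(588,220,.046)
print('cube');g(408,225,.052);g(530,225,.052)
print('arms');g(440,138,.087);g(440,357,.087)
print('lever strap ');g(345,205,.07);g(345,290,.07)
```

```text
(643, 251) [0.0975 0.0003 0.083 ]
ledge end (jaw+52)
(715, 160) [0.1198 0.025  0.066 ]
(726, 318) [ 0.1244 -0.0266  0.066 ]
jaw face, back
(557, 220) [0.0681 0.0017 0.046 ]
(588, 220) [0.0786 0.0017 0.046 ]
cube
(408, 225) [0.0192 0.0014 0.052 ]
(530, 225) [0.0597 0.0014 0.052 ]
arms
(440, 138) [0.0393 0.0346 0.087 ]
(440, 357) [ 0.0347 -0.0324  0.087 ]
lever strap 
(345, 205) [0.0047 0.0117 0.07  ]
(345, 290) [ 0.002  -0.0158  0.07  ]
```

```bash
python3 -m creep '[[[0.38,-0.15,0.9],0,0],[[0,0,1],0,0],[[0,0,1],0,0],[[0,0,1],0,0],[[0,0,0.8],0,0],[[0,0,0],0,0]]'
python3 - <<'E'
from h import *
np.set_printoptions(precision=4,suppress=True)
X=readout.read_state()['eef_pos'];print(X,fx(X))
a=imaging.read_camera('side')[170:290,270:400];b=imaging.read_camera('scene')[165:285,225:355];w=imaging.read_camera('wrist')
save(np.hstack([cv2.resize(i,None,fx=3,fy=3,interpolation=cv2.INTER_CUBIC) for i in (a,b)]),'pics/p3.png');save(w,'pics/w3.png')
E
```

```text
time_s: 4.05
eef_pos: [0.5133, 0.1259, 0.1232]
orientation: [3.139, 0.009, 3.004]
ft_force: [-1.0, 0.8, -0.6]
finger_gap: 0.0426
[0.5133 0.1259 0.1232] [ 0.098  -0.0022  0.1232]
```

View pics/p3.png

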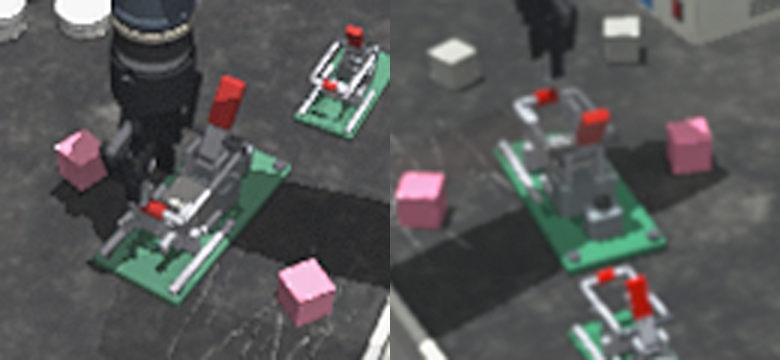

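View pics/w3.png

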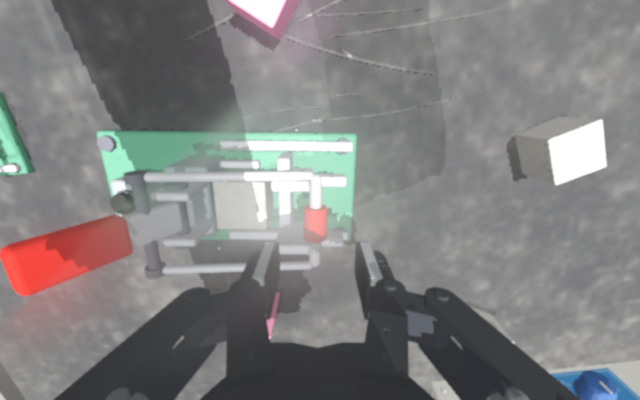

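Run:
```python
from h import *
np.set_printoptions(precision=4,suppress=True)
X=readout.read_state()['eef_pos'];print(X,fx(X))
for p in [(316,223)]: print(p,atz('wrist',p,.083),fx(atz('wrist',p,.083)))
print(proj('wrist',X), proj('wrist',[X[0],X[1],.083]))
```

```text
[0.5167 0.1264 0.129 ] [ 0.0989 -0.0056  0.129 ]
(316, 223) [0.5121 0.1262 0.083 ] [ 0.0981 -0.001   0.083 ]
[317.7676 266.7001] [317.2202 229.0437]
```

```bash
python3 -m creep '[[[0.1,-0.03,0.6],0,0],[[0.1,-0.03,0.6],0,0],[[0.1,0,0.5],0,0],[[0,0,0.4],0,0],[[0,0,0],0,0],[[0,0,0],0,0]]'
python3 - <<'E'
from h import *
np.set_printoptions(precision=4,suppress=True)
X=readout.read_state()['eef_pos'];print(X,fx(X))
w=imaging.read_camera('wrist');save(w,'pics/w4.png')
X=readout.read_state()['eef_pos'];print(X,fx(X))
E
```

```text
time_s: 4.7
eef_pos: [0.521, 0.1273, 0.0897]
orientation: [3.131, 0.043, 3.004]
ft_force: [0.2, 0.3, 0.0]
finger_gap: 0.043
[0.521  0.1273 0.0897] [ 0.1004 -0.0097  0.0897]
[0.5211 0.1273 0.0898] [ 0.1004 -0.0098  0.0898]
```

View pics/w4.png

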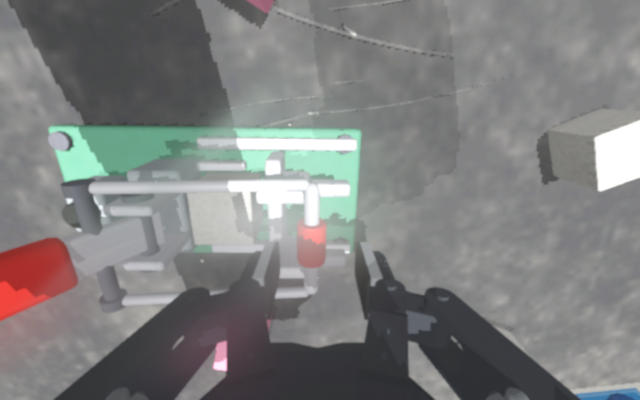

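Run:
```python
from h import *
np.set_printoptions(precision=4,suppress=True)
s=readout.read_state();print(s)
```

```text
{'time_s': 4.75, 'joint_pos': array([ 0.1146,  0.0521, -0.2013,  1.2731, -0.0001,  0.2522]), 'dq': array([ 0.0011, -0.002 ,  0.0011, -0.0005,  0.0017,  0.0021]), 'tau': array([  0.0238, -33.5458,  31.446 ,  -0.3206,   0.0008,  -0.0004]), 'eef_pos': array([0.5211, 0.1273, 0.0898]), 'orientation': array([3.1306, 0.043 , 3.0037]), 'ft_force': array([-1.0009, -0.6029,  0.1936]), 'moment': array([-0.0108,  0.0613, -0.0289]), 'finger_gap': 0.042568971066280346}
```

```bash
python3 -m creep '[[[0.2,-0.06,0],0,0],[[0.2,-0.06,0],0,0],[[0,0,0],0,0]]';python3 -m creep '[[[0,0,0.2],0,0],[[0,0,0.2],0,0],[[0,0,0],0,0]]'
```

```text
time_s: 5.0
eef_pos: [0.5122, 0.1257, 0.0926]
orientation: [3.13, 0.047, 3.004]
ft_force: [0.1, -0.6, -0.3]
finger_gap: 0.0427
time_s: 5.25
eef_pos: [0.5133, 0.1258, 0.0835]
orientation: [3.129, 0.051, 3.004]
ft_force: [-0.5, 0.0, -0.0]
finger_gap: 0.0425
```

```bash
python3 -m creep '[[[0.08,0,0.3],0,0],[[0.03,0,0.05],0,0.2],[[0,0,0],0,1],[[0,0,0],0,1],[[0,0,0],0,1],[[0,0,0],0,1]]'
python3 - <<'E'
from h import *
np.set_printoptions(precision=4,suppress=True)
X=readout.read_state()['eef_pos'];print(X,fx(X))
a=imaging.read_camera('side')[170:290,270:400];b=imaging.read_camera('scene')[165:285,225:355];w=imaging.read_camera('wrist')
save(np.hstack([cv2.resize(i,None,fx=3,fy=3,interpolation=cv2.INTER_CUBIC) for i in (a,b)]),'pics/p5.png');save(w,'pics/w5.png')
E
```

```text
time_s: 5.75
eef_pos: [0.51, 0.1259, 0.0725]
orientation: [3.13, 0.048, 3.003]
ft_force: [-0.0, 0.3, 0.3]
finger_gap: 0.0142
[0.51   0.1259 0.0725] [0.0975 0.0011 0.0725]
```

View pics/p5.png

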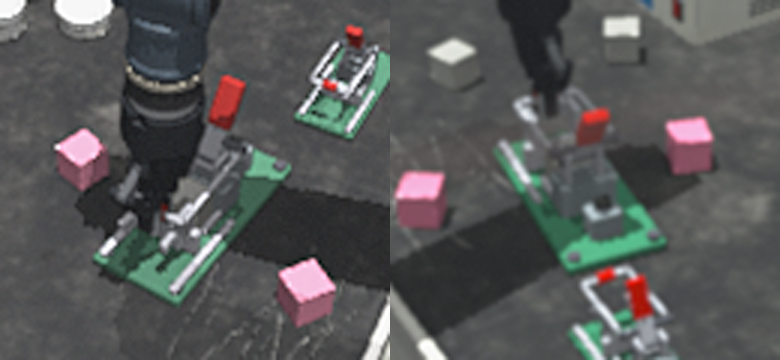

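View pics/w5.png

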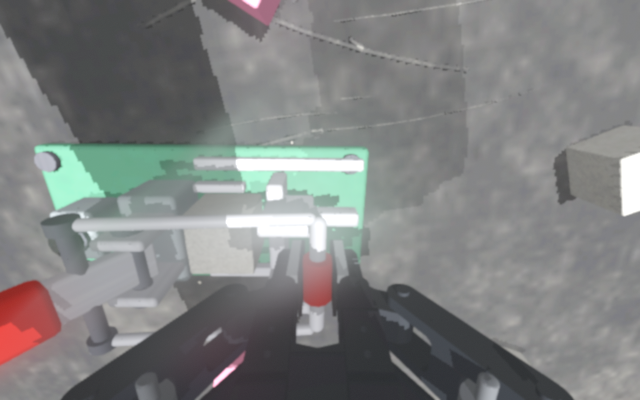

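The barrel is between the pads at pixel (318,275) and the gap is 14 mm. Now I lift it about 10 mm.

```bash
python3 -m creep '[[[0,0,-0.2],0,1],[[0,0,-0.2],0,1],[[0,0,-0.05],0,1],[[0,0,0],0,1]]'; python3 -m creep '[[[0,0.2,0],0,1],[[0,0.2,0],0,1],[[0,0.1,0],0,1],[[0,0,0],0,1]]'
python3 - <<'E'
from h import *
np.set_printoptions(precision=4,suppress=True)
s=readout.read_state();X=s['eef_pos'];print(X,fx(X),s['ft_force'])
E
```

```text
time_s: 6.23
eef_pos: [0.5095, 0.1265, 0.0832]
orientation: [3.128, 0.048, 3.002]
ft_force: [0.3, 0.0, -2.1]
finger_gap: 0.0142
time_s: 6.57
eef_pos: [0.511, 0.1359, 0.084]
orientation: [3.137, 0.048, 3.0]
ft_force: [-0.1, -2.3, -1.2]
finger_gap: 0.0138
[0.511  0.1359 0.084 ] [0.1076 0.0014 0.084 ] [-0.0859 -2.3291 -1.2134]
```

```bash
python3 -m creep '[[[0,0.2,0],0,1],[[0,0.02,0],0,1],[[0,0,0],0,1]]'
python3 - <<'E'
from h import *
np.set_printoptions(precision=4,suppress=True)
s=readout.read_state();X=s['eef_pos'];print(X,fx(X),s['ft_force'])
w=imaging.read_camera('wrist');save(cv2.resize(w[140:360,160:420],None,fx=3,fy=2.7,interpolation=cv2.INTER_CUBIC),'pics/w6.png')
a=imaging.read_camera('side')[190:270,280:380];save(cv2.resize(a,None,fx=7,fy=7,interpolation=cv2.INTER_CUBIC),'pics/s6.png')
E
```

```text
time_s: 6.82
eef_pos: [0.5119, 0.1422, 0.0841]
orientation: [3.138, 0.048, 3.0]
ft_force: [-0.1, -1.8, -0.7]
finger_gap: 0.0143
[0.5119 0.1422 0.0841] [0.1139 0.0014 0.0841] [-0.1216 -1.7866 -0.7339]
```

View pics/w6.png

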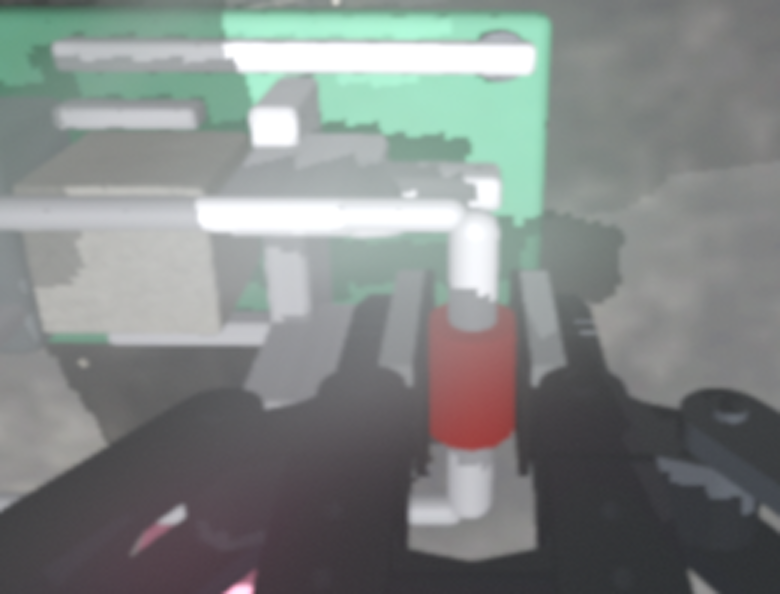

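View pics/s6.png

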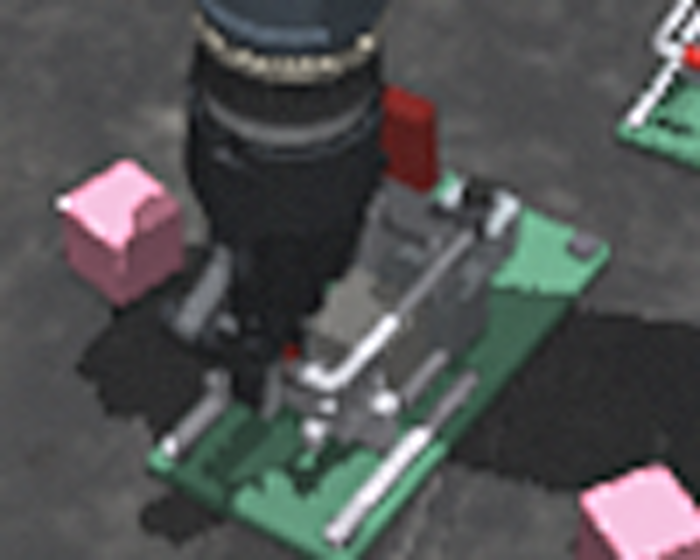

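Run:
```python
from h import *
np.set_printoptions(precision=4,suppress=True)
g=lambda u,v,z:print((u,v),fx(atz('wrist',(160+u/3,140+v/2.7),z)))
print('bar');g(474,240,.0935);g(472,370,.0935);g(472,490,.0935)
print('ledge end');g(500,185,.066)
print('jaw face top');g(268,260,.046);g(247,190,.046);print('back');g(312,255,.046)
print('plate end');g(549,30,.012)
```

```text
bar
(474, 240) [0.114  0.0289 0.0935]
(472, 370) [0.1136 0.0019 0.0935]
(472, 490) [ 0.1136 -0.027   0.0935]
ledge end
(500, 185) [0.1191 0.0274 0.066 ]
jaw face top
(268, 260) [ 0.0689 -0.0011  0.046 ]
(247, 190) [0.0661 0.0177 0.046 ]
back
(312, 255) [0.0787 0.0003 0.046 ]
plate end
(549, 30) [0.1325 0.0485 0.012 ]
```

```bash
python3 -m creep '[[[0,-0.14,0],0,1],[[0.02,0,0.2],0,1],[[0.02,0,0.2],0,1],[[0.02,0,0.2],0,1],[[0,0,0],0,1]]'
python3 - <<'E'
from h import *
np.set_printoptions(precision=4,suppress=True)
s=readout.read_state();X=s['eef_pos'];print(X,fx(X),s['ft_force'])
E
```

```text
time_s: 7.33
eef_pos: [0.5122, 0.1401, 0.0708]
orientation: [3.134, 0.053, 3.002]
ft_force: [0.3, 0.3, 2.5]
finger_gap: 0.014
[0.5122 0.1401 0.0708] [0.1119 0.0008 0.0708] [0.3082 0.3412 2.4913]
```

```bash
python3 -m creep '[[[0.02,-0.06,0.2],0,1],[[0.02,0,0.15],0,1],[[0,0,0],0,1]]'
python3 - <<'E'
from h import *
np.set_printoptions(precision=4,suppress=True)
s=readout.read_state();X=s['eef_pos'];print(X,fx(X),s['ft_force'])
w=imaging.read_camera('wrist');save(cv2.resize(w[140:360,160:420],None,fx=3,fy=2.7,interpolation=cv2.INTER_CUBIC),'pics/w7.png')
a=imaging.read_camera('side')[190:270,280:380];save(cv2.resize(a,None,fx=7,fy=7,interpolation=cv2.INTER_CUBIC),'pics/s7.png')
E
```

```text
time_s: 7.58
eef_pos: [0.5118, 0.1392, 0.062]
orientation: [3.133, 0.054, 3.002]
ft_force: [1.1, -0.2, 2.4]
finger_gap: 0.0141
[0.5118 0.1392 0.062 ] [0.1109 0.0011 0.062 ] [ 1.1323 -0.169   2.4249]
```

View pics/w7.png

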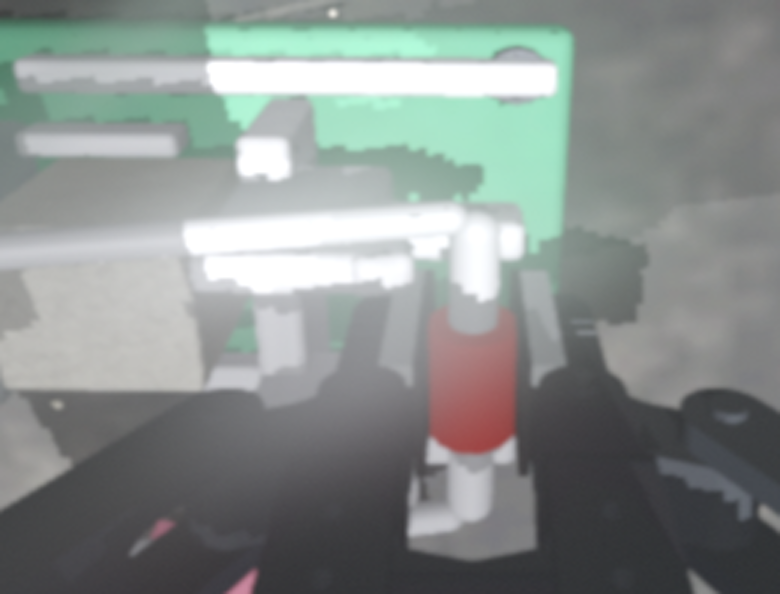

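View pics/s7.png

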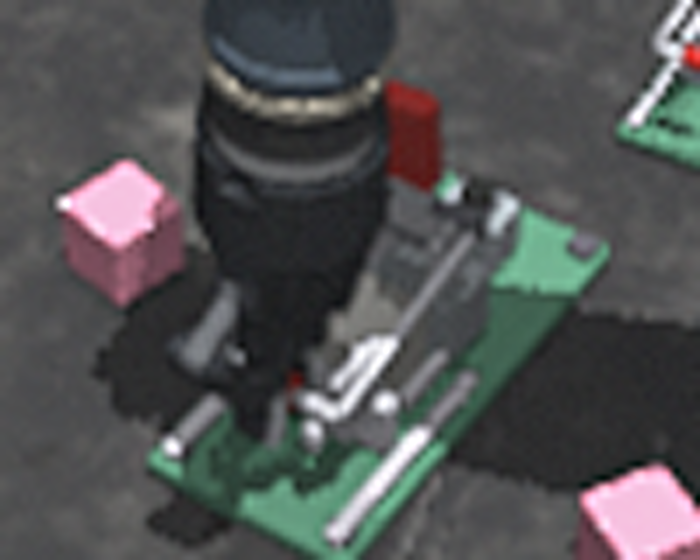

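The bar (crop 475,215) now lies behind the ear ends (crop ~412) and short of the ledge end (crop 523). I lower it the last millimetres.

```bash
python3 -m creep '[[[0,0,0.1],0,1],[[0,0,0.06],0,1],[[0,0,0],0,1]]'; python3 -m creep '[[[0,-0.08,0.02],0,1],[[0,0,0],0,1]]'
```

```text
time_s: 7.93
eef_pos: [0.5122, 0.1389, 0.0597]
orientation: [3.134, 0.055, 3.002]
ft_force: [-1.3, 0.0, 4.5]
finger_gap: 0.0144
time_s: 8.1
eef_pos: [0.5121, 0.138, 0.0599]
orientation: [3.131, 0.055, 3.003]
ft_force: [-1.4, -1.4, 3.6]
finger_gap: 0.0139
```

```bash
python3 -m creep '[[[0,0,0],0,0.4],[[0,0,0],0,0.4],[[0,0,0],0,0.4],[[0,0,-0.3],0,0.4],[[0,0,-0.6],0,0.4],[[0,0,-1],0,0.4],[[0,0,-1],0,0.4],[[0,0,-1],0,0.4],[[0,0,0],0,0.4]]'
python3 - <<'E'
from h import *
np.set_printoptions(precision=4,suppress=True)
s=readout.read_state();X=s['eef_pos'];print(X,fx(X),s['ft_force'],s['orientation'])
w=imaging.read_camera('wrist');save(w,'pics/w8.png')
a=imaging.read_camera('side')[180:270,280:380];save(cv2.resize(a,None,fx=6.5,fy=6.5,interpolation=cv2.INTER_CUBIC),'pics/s8.png')
a=imaging.read_camera('scene')[165:270,235:345];save(cv2.resize(a,None,fx=5.5,fy=5.5,interpolation=cv2.INTER_CUBIC),'pics/c8.png')
E
```

```text
time_s: 8.85
eef_pos: [0.5027, 0.1374, 0.1553]
orientation: [3.131, 0.043, 3.003]
ft_force: [0.9, 1.0, 0.8]
finger_gap: 0.0256
[0.5027 0.1374 0.1553] [0.1079 0.0098 0.1553] [0.883  1.0471 0.8252] [3.1312 0.0429 3.0033]
```

View pics/w8.png

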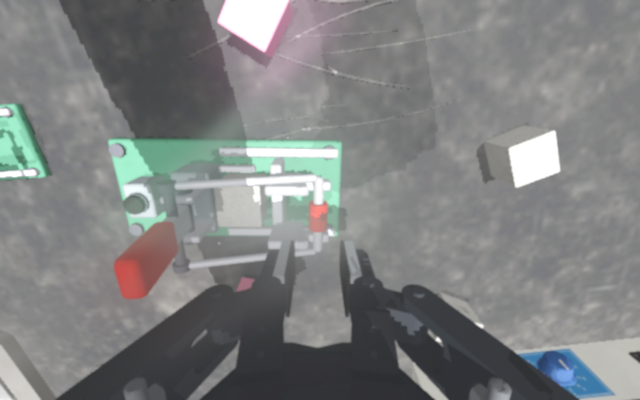

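View pics/s8.png

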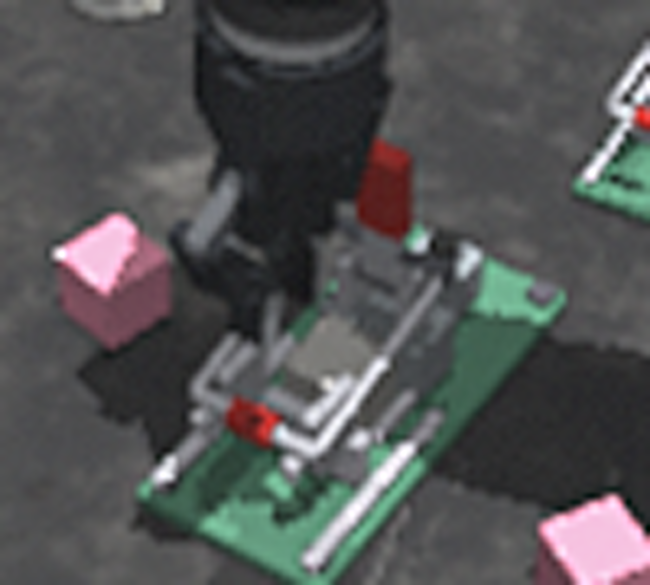

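View pics/c8.png

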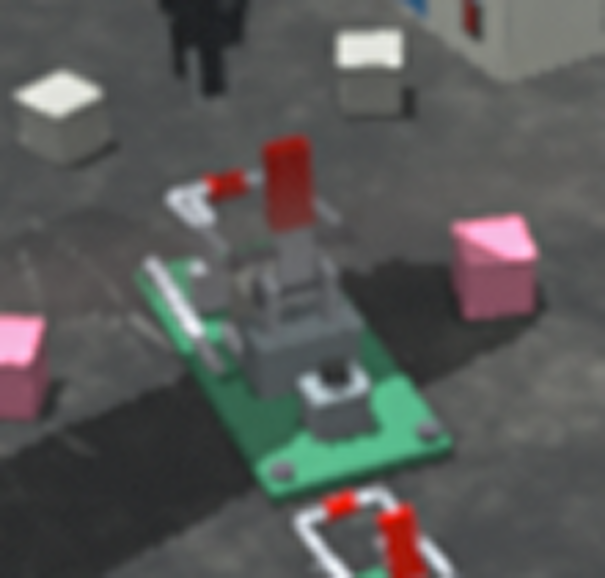

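Hooked: the barrel shows behind the ears in the side view (crop 255,420), and the lever now stands near vertical (side crop 385,190). Now I shut the fingers and turn the tool 90° to push the lever with the narrow side.

```bash
python3 -m creep '[[[-0.1,0,-0.3],1,1],[[0,0,0],1,1],[[0,0,0],1,1],[[0,0,0],1,1],[[0,0,0],1,1],[[0,0,0],1,1],[[0,0,0],1,1],[[0,0,0],1,1],[[0,0,0],1,1],[[0,0,0],1,1]]'; python3 -m creep '[[[0,0,0],1,1],[[0,0,0],1,1],[[0,0,0],1,1],[[0,0,0],1,1],[[0,0,0],1,1],[[0,0,0],1,1],[[0,0,0],1,1],[[0,0,0],1,1],[[0,0,0],1,1],[[0,0,0],1,1]]'; python3 -m creep '[[[0,0,0],0.9,1],[[0,0,0],0.3,1],[[0,0,0],0,1]]'
python3 - <<'E'
from h import *
np.set_printoptions(precision=4,suppress=True)
s=readout.read_state();X=s['eef_pos'];print(X,fx(X),s['ft_force'],s['orientation'],s['finger_gap'],s['joint_pos'])
w=imaging.read_camera('wrist');save(w,'pics/w9.png')
E
```

```text
time_s: 9.83
eef_pos: [0.4907, 0.1351, 0.1369]
orientation: [-3.141, 0.001, 2.272]
ft_force: [-0.2, 0.3, 1.2]
finger_gap: 0.0001
time_s: 10.67
eef_pos: [0.4769, 0.1332, 0.1144]
orientation: [-3.103, 0.007, 1.537]
ft_force: [0.0, -0.1, -0.2]
finger_gap: 0.0002
time_s: 10.92
eef_pos: [0.473, 0.1326, 0.1085]
orientation: [-3.093, 0.013, 1.448]
ft_force: [0.7, 0.2, -0.1]
finger_gap: 0.0001
[0.473  0.1326 0.1085] [0.099  0.0386 0.1085] [ 0.742   0.2165 -0.1   ] [-3.0933  0.0126  1.4485] 5.356608488576894e-05 [ 0.1366  0.0272 -0.1896  1.4039  0.0002  1.83  ]
```

View pics/w9.png

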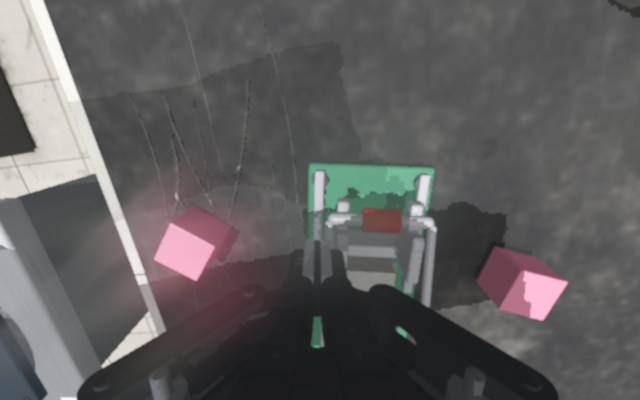

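```bash
python3 -m creep '[[[0,0,0],0,1],[[0,0,0],0,1]]';python3 -m creep '[[[0,0,-0.5],0,1],[[0,0,-0.5],0,1],[[0,0,0],0,1]]';python3 -m creep '[[[0,0,0],0,1],[[0,0,0],0,1]]'
```

```text
time_s: 11.13
eef_pos: [0.4719, 0.1325, 0.107]
orientation: [-3.09, 0.013, 1.451]
ft_force: [1.2, 0.2, -0.1]
finger_gap: 0.0001
time_s: 11.38
eef_pos: [0.4724, 0.1325, 0.1329]
orientation: [-3.088, 0.014, 1.453]
ft_force: [0.5, 0.5, 0.4]
finger_gap: 0.0001
time_s: 11.55
eef_pos: [0.4736, 0.1327, 0.1347]
orientation: [-3.091, 0.013, 1.453]
ft_force: [0.2, -0.2, 0.1]
finger_gap: 0.0
```

```bash
python3 -m creep '[[[0,0.4,-0.3],0.2,1],[[0,0.5,-0.2],0,1],[[0,0.5,0],0,1],[[0,0.2,0],0,1],[[0,0,0],0,1],[[0,0,0],0,1]]'
python3 - <<'E'
from h import *
np.set_printoptions(precision=4,suppress=True)
s=readout.read_state();X=s['eef_pos'];print(X,fx(X),s['ft_force'],s['orientation'])
w=imaging.read_camera('wrist');save(w,'pics/w10.png')
a=imaging.read_camera('side')[180:270,280:380];save(cv2.resize(a,None,fx=6.5,fy=6.5,interpolation=cv2.INTER_CUBIC),'pics/s10.png')
s=readout.read_state();X=s['eef_pos'];print(X,fx(X),s['ft_force'],s['orientation'])
E
```

```text
time_s: 12.05
eef_pos: [0.5139, 0.1276, 0.1445]
orientation: [-3.089, 0.014, 1.44]
ft_force: [-0.4, 0.8, 0.2]
finger_gap: 0.0002
[0.5139 0.1276 0.1445] [ 0.0998 -0.0026  0.1445] [-0.3755  0.8499  0.2094] [-3.0891  0.0138  1.4398]
[0.5135 0.1277 0.1444] [ 0.0998 -0.0022  0.1444] [-0.0309  0.9711  0.082 ] [-3.0889  0.0139  1.4401]
```

View pics/w10.png

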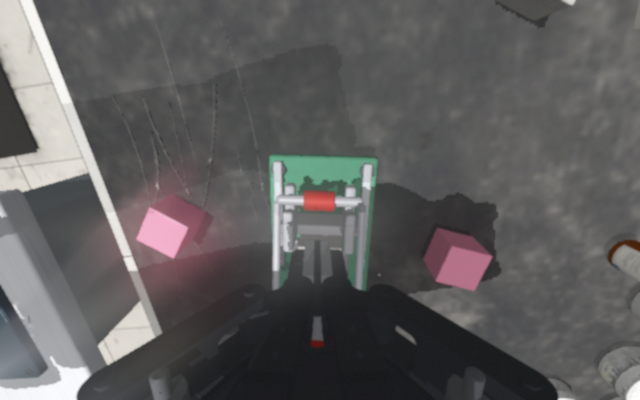

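View pics/s10.png

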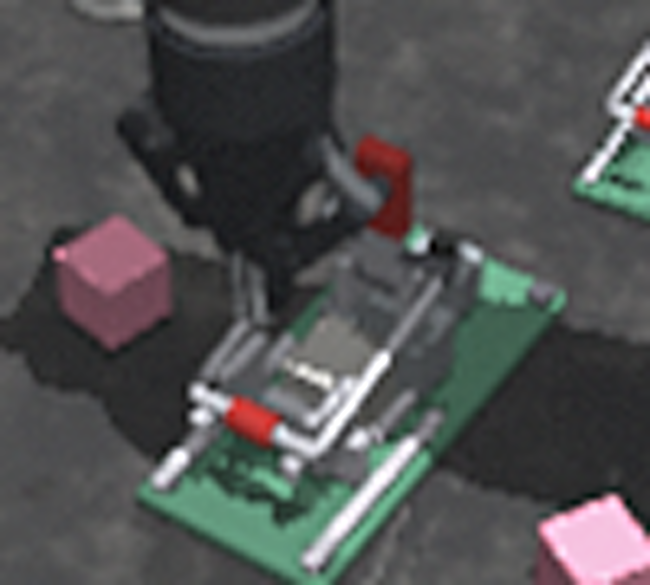

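```bash
python3 -m creep '[[[-0.7,0,-0.2],0,1],[[-0.8,0,-0.1],0,1],[[-0.6,0,0],0,1],[[-0.3,0,0],0,1],[[0,0,0],0,1]]'
python3 - <<'E'
from h import *
np.set_printoptions(precision=4,suppress=True)
s=readout.read_state();X=s['eef_pos'];print(X,fx(X),s['ft_force'],s['orientation'])
E
```

```text
time_s: 12.57
eef_pos: [0.5024, 0.068, 0.152]
orientation: [-3.085, 0.014, 1.444]
ft_force: [0.0, -0.2, -0.3]
finger_gap: -0.0003
[0.5024 0.068  0.152 ] [0.0391 0.0005 0.152 ] [ 0.0215 -0.2137 -0.3158] [-3.0851  0.0137  1.4443]
```

```bash
python3 -m creep '[[[-0.4,0,0],0,1],[[-0.4,0,0],0,1],[[-0.4,0,0],0,1],[[-0.4,0,0],0,1],[[0,0,0],0,1]]'
python3 - <<'E'
from h import *
np.set_printoptions(precision=4,suppress=True)
s=readout.read_state();X=s['eef_pos'];print(X,fx(X),s['ft_force'],s['orientation'])
a=imaging.read_camera('side')[180:270,280:380];save(cv2.resize(a,None,fx=6.5,fy=6.5,interpolation=cv2.INTER_CUBIC),'pics/s11.png')
E
```

```text
time_s: 12.98
eef_pos: [0.4961, 0.0278, 0.1521]
orientation: [-3.084, 0.01, 1.447]
ft_force: [-0.2, 0.1, 0.6]
finger_gap: -0.0002
[0.4961 0.0278 0.1521] [-0.0016  0.0011  0.1521] [-0.1787  0.0726  0.6481] [-3.084   0.0098  1.4473]
```

View pics/s11.png

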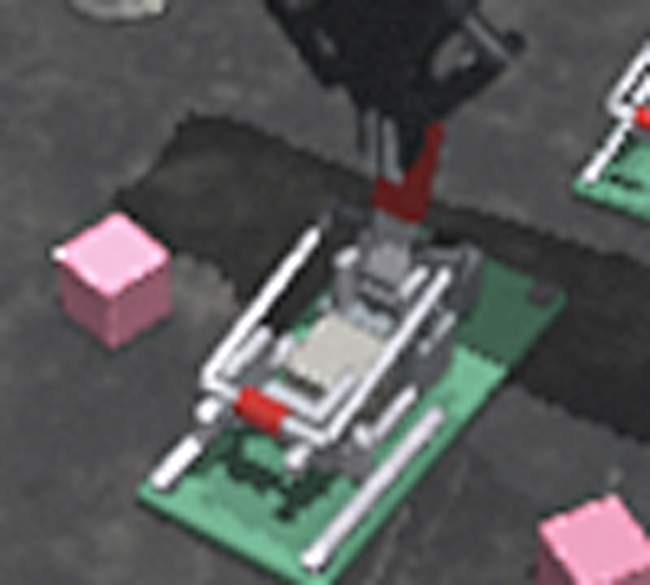

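```bash
python3 -m creep '[[[-0.4,0,0.05],0,1],[[-0.4,0,0.12],0,1],[[-0.35,0,0.2],0,1],[[0,0,0],0,1]]'
python3 - <<'E'
from h import *
np.set_printoptions(precision=4,suppress=True)
s=readout.read_state();X=s['eef_pos'];print(X,fx(X),s['ft_force'],s['orientation'])
a=imaging.read_camera('side')[180:270,280:380];save(cv2.resize(a,None,fx=6.5,fy=6.5,interpolation=cv2.INTER_CUBIC),'pics/s12.png')
a=imaging.read_camera('wrist');save(a,'pics/w12.png')
E
```

```text
time_s: 13.37
eef_pos: [0.4918, -0.0018, 0.1421]
orientation: [-3.084, 0.008, 1.449]
ft_force: [0.7, -0.5, -0.4]
finger_gap: 0.0001
[ 0.4918 -0.0018  0.1421] [-0.0314  0.0013  0.1421] [ 0.6898 -0.492  -0.4262] [-3.0836  0.0075  1.4489]
```

View pics/s12.png

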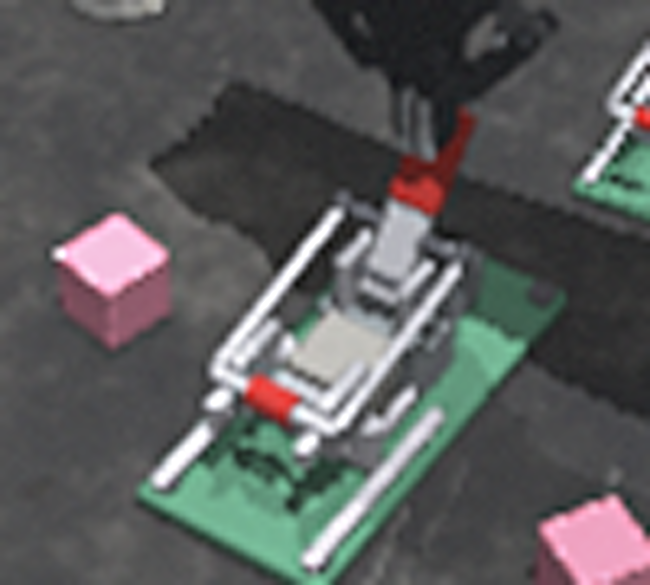

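View pics/w12.png

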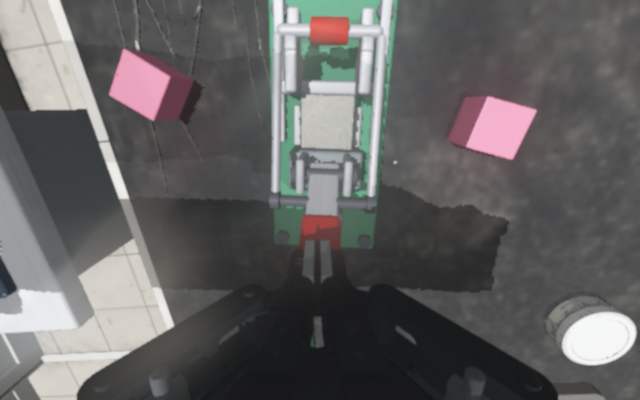

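```bash
python3 -m creep '[[[-0.3,0,0.22],0,1],[[-0.25,0,0.28],0,1],[[-0.2,0,0.28],0,1],[[0,0,0],0,1]]'
python3 - <<'E'
from h import *
np.set_printoptions(precision=4,suppress=True)
s=readout.read_state();X=s['eef_pos'];print(X,fx(X),s['ft_force'],s['orientation'])
a=imaging.read_camera('side')[180:270,280:380];save(cv2.resize(a,None,fx=6.5,fy=6.5,interpolation=cv2.INTER_CUBIC),'pics/s13.png')
a=imaging.read_camera('wrist');save(a,'pics/w13.png')
E
```

```text
time_s: 13.8
eef_pos: [0.4896, -0.021, 0.1239]
orientation: [-3.088, 0.007, 1.45]
ft_force: [0.9, 2.3, 2.3]
finger_gap: -0.0
[ 0.4896 -0.021   0.1239] [-0.0508  0.0007  0.1239] [0.909  2.333  2.3023] [-3.0881  0.0071  1.4504]
```

View pics/s13.png

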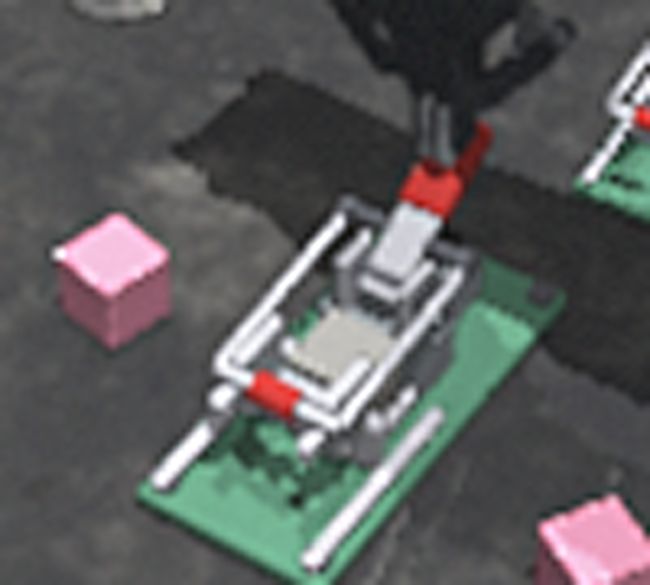

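View pics/w13.png

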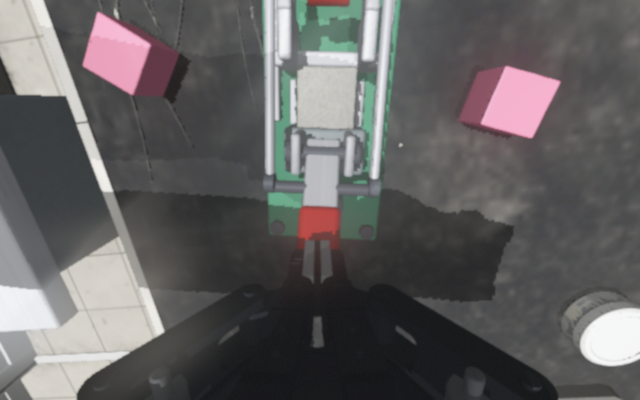

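```bash
python3 -m creep '[[[-0.22,0,0.35],0,1],[[-0.2,0,0.4],0,1],[[0,0,0],0,1]]'; python3 -m creep '[[[-0.22,0,0.35],0,1],[[-0.2,0,0.15],0,1],[[0,0,0],0,1]]';python3 - <<'E'
from h import *
np.set_printoptions(precision=4,suppress=True)
s=readout.read_state();X=s['eef_pos'];print(X,fx(X),s['ft_force'],s['orientation'])
E
```

```text
time_s: 14.15
eef_pos: [0.4882, -0.03, 0.107]
orientation: [-3.091, 0.004, 1.452]
ft_force: [-0.3, 0.9, 1.9]
finger_gap: 0.0001
time_s: 14.4
eef_pos: [0.4868, -0.0403, 0.0937]
orientation: [-3.092, 0.003, 1.453]
ft_force: [1.1, -0.9, 1.6]
finger_gap: 0.0001
[ 0.4868 -0.0403  0.0937] [-0.0703  0.0008  0.0937] [ 1.0573 -0.8995  1.6197] [-3.092   0.0031  1.4533]
```

Run:
```python
from h import *
a=imaging.read_camera('side')[180:270,280:380];save(cv2.resize(a,None,fx=6.5,fy=6.5,interpolation=cv2.INTER_CUBIC),'pics/s14.png')
a=imaging.read_camera('scene')[165:270,235:345];save(cv2.resize(a,None,fx=5.5,fy=5.5,interpolation=cv2.INTER_CUBIC),'pics/c14.png')
print(readout.read_state()['ft_force'])
```

```text
[-0.59469969 -0.46321266  0.6330308 ]
```

View pics/s14.png

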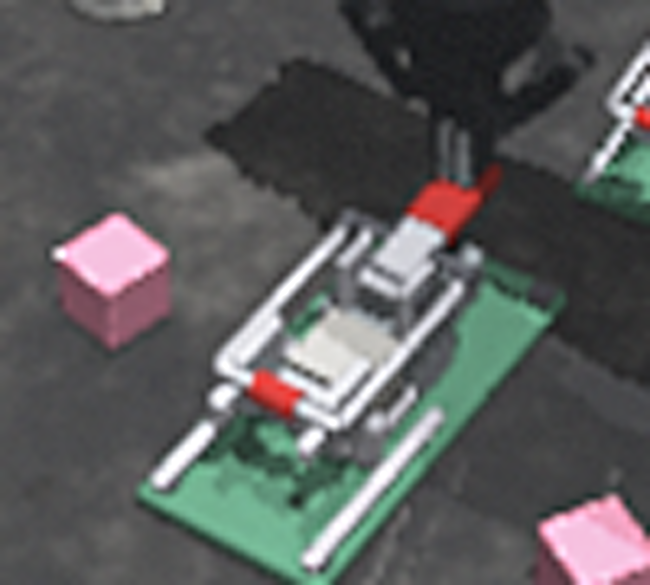

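View pics/c14.png

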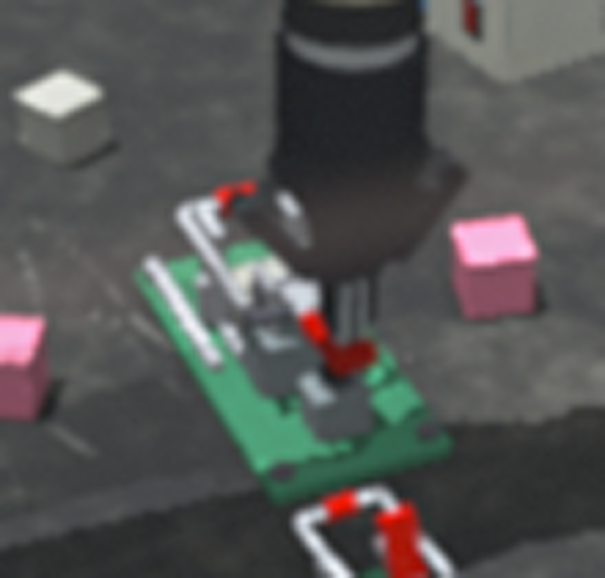

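```bash
python3 -m creep '[[[-0.1,0,0.12],0,1],[[-0.08,0,0.1],0,1],[[0,0,0],0,1]]'; python3 -m creep '[[[0,0,0.06],0,1],[[0,0,0],0,1]]'; python3 -m creep '[[[0,0,0.05],0,1],[[0,0,0],0,1]]'
```

```text
time_s: 14.75
eef_pos: [0.4859, -0.0449, 0.0883]
orientation: [-3.092, 0.004, 1.453]
ft_force: [-0.2, -0.3, -0.3]
finger_gap: 0.0002
time_s: 14.92
eef_pos: [0.4855, -0.0452, 0.0863]
orientation: [-3.091, 0.004, 1.453]
ft_force: [-1.0, 0.4, -0.4]
finger_gap: 0.0003
time_s: 15.08
eef_pos: [0.4851, -0.0452, 0.0847]
orientation: [-3.09, 0.005, 1.453]
ft_force: [-0.1, 1.0, -0.1]
finger_gap: -0.0001
```

```bash
python3 -m creep '[[[0,0,0.06],0,1],[[0,0,0],0,1]]'; python3 -m creep '[[[0,0,0.06],0,1],[[0,0,0],0,1]]'
python3 - <<'E'
from h import *
a=imaging.read_camera('side')[180:270,280:380];save(cv2.resize(a,None,fx=6.5,fy=6.5,interpolation=cv2.INTER_CUBIC),'pics/s15.png')
print(readout.read_state()['ft_force'],readout.read_state()['eef_pos'])
E
```

```text
time_s: 15.25
eef_pos: [0.4849, -0.0452, 0.0829]
orientation: [-3.09, 0.005, 1.453]
ft_force: [-0.3, -0.1, 0.0]
finger_gap: -0.0001
time_s: 15.42
eef_pos: [0.4848, -0.0451, 0.0813]
orientation: [-3.09, 0.005, 1.453]
ft_force: [-0.7, 0.7, -0.4]
finger_gap: -0.0003
[ 0.11107065 -0.39994507 -0.18097745] [ 0.48491721 -0.04515362  0.08145797]
```

View pics/s15.png

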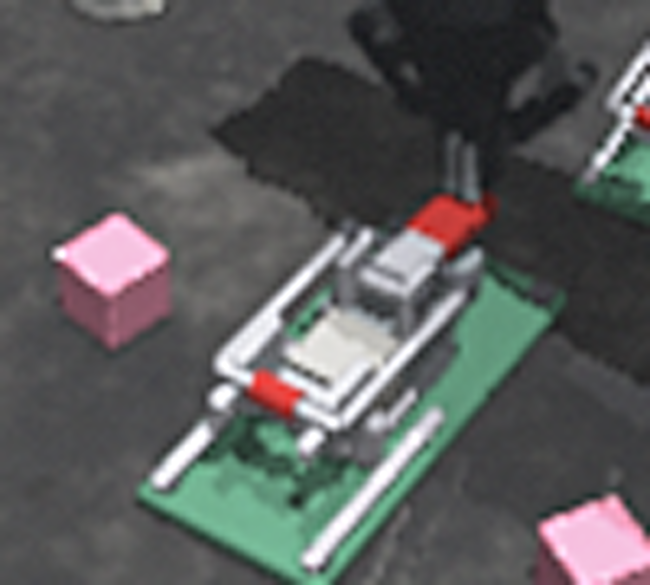

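```bash
for i in 1 2; do :; done; python3 -m creep '[[[0,0,0.06],0,1],[[0,0,0],0,1]]'; python3 -m creep '[[[0,0,0.06],0,1],[[0,0,0],0,1]]'; python3 -m creep '[[[0,0,0.05],0,1],[[0,0,0],0,1]]'
```

```text
time_s: 15.63
eef_pos: [0.485, -0.0452, 0.0799]
orientation: [-3.09, 0.005, 1.453]
ft_force: [0.5, -0.4, -0.4]
finger_gap: -0.0
time_s: 15.8
eef_pos: [0.4849, -0.0451, 0.0783]
orientation: [-3.09, 0.005, 1.454]
ft_force: [-0.4, 0.3, -0.1]
finger_gap: 0.0
time_s: 15.97
eef_pos: [0.4848, -0.0452, 0.077]
orientation: [-3.09, 0.005, 1.454]
ft_force: [0.5, 0.6, 0.7]
finger_gap: 0.0001
```

```bash
python3 -m creep '[[[0,0,0.05],0,1],[[0,0,0],0,1]]'; python3 -m creep '[[[0,0,0.05],0,1],[[0,0,0],0,1]]'
```

```text
time_s: 16.13
eef_pos: [0.4852, -0.0452, 0.0762]
orientation: [-3.091, 0.005, 1.454]
ft_force: [-0.2, 0.2, 1.3]
finger_gap: 0.0001
time_s: 16.3
eef_pos: [0.4852, -0.0452, 0.0761]
orientation: [-3.092, 0.005, 1.454]
ft_force: [-0.6, -0.1, 1.6]
finger_gap: -0.0001
```

```bash
python3 -m creep '[[[0,0,0.08],0,1]]'; python3 -m creep '[[[0,0,0.12],0,1]]'
```

```text
time_s: 16.38
eef_pos: [0.4854, -0.0452, 0.0754]
orientation: [-3.093, 0.005, 1.454]
ft_force: [-3.2, -0.2, 13.5]
finger_gap: -0.0
time_s: 16.47
eef_pos: [0.4855, -0.0452, 0.0751]
orientation: [-3.094, 0.005, 1.454]
ft_force: [-7.1, 1.0, 21.7]
finger_gap: 0.0001
```

```bash
python3 -m creep '[[[0,0,0.09],0,1],[[0,0,0.09],0,1]]'; python3 -m creep '[[[0,0,0.09],0,1],[[0,0,0.09],0,1]]'
```

```text
time_s: 16.63
eef_pos: [0.4854, -0.0452, 0.0755]
orientation: [-3.096, 0.005, 1.454]
ft_force: [-4.5, 0.5, 10.1]
finger_gap: 0.0
time_s: 16.8
eef_pos: [0.4854, -0.0452, 0.0754]
orientation: [-3.097, 0.006, 1.455]
ft_force: [-4.5, 1.1, 11.5]
finger_gap: -0.0002
```

```bash
python3 -m creep '[[[0,0,0.11],0,1],[[0,0,0.11],0,1]]'; python3 -m creep '[[[0,0,0.12],0,1]]';  python3 -m creep '[[[0,0,0.12],0,1]]'
```

```text
time_s: 16.97
eef_pos: [0.4854, -0.0452, 0.0753]
orientation: [-3.1, 0.006, 1.455]
ft_force: [-5.1, 0.8, 14.9]
finger_gap: -0.0001
time_s: 17.05
eef_pos: [0.4855, -0.0452, 0.0753]
orientation: [-3.101, 0.006, 1.455]
ft_force: [-5.6, -0.1, 15.9]
finger_gap: 0.0001
time_s: 17.13
eef_pos: [0.4854, -0.0452, 0.0753]
orientation: [-3.102, 0.006, 1.456]
ft_force: [-5.3, 1.4, 15.9]
finger_gap: -0.0002
```

```bash
python3 -m creep '[[[0,0,-0.2],0,1],[[0,0,-0.5],0,1],[[0,0,-0.8],0,1],[[0,0,-1],0,1],[[0,0,-1],0,1],[[-0.5,0,-0.8],0,1],[[0,0,-0.3],0,1],[[0,0,0],0,1],[[0,0,0],0,1]]'
python3 - <<'E'
from h import *
np.set_printoptions(precision=4,suppress=True)
s=readout.read_state();X=s['eef_pos'];print(X,fx(X),s['ft_force'],s['orientation'])
a=imaging.read_camera('side')[180:270,280:380];save(cv2.resize(a,None,fx=6.5,fy=6.5,interpolation=cv2.INTER_CUBIC),'pics/s16.png')
a=imaging.read_camera('scene')[165:270,235:345];save(cv2.resize(a,None,fx=5.5,fy=5.5,interpolation=cv2.INTER_CUBIC),'pics/c16.png')
a=imaging.read_camera('wrist');save(a,'pics/w16.png')
E
```

```text
time_s: 17.88
eef_pos: [0.488, -0.057, 0.1917]
orientation: [-3.099, 0.006, 1.456]
ft_force: [-0.8, 0.2, -0.9]
finger_gap: -0.0002
[ 0.488  -0.057   0.1917] [-0.0866 -0.0027  0.1917] [-0.7788  0.1724 -0.8859] [-3.0991  0.0056  1.4557]
```

View pics/s16.png

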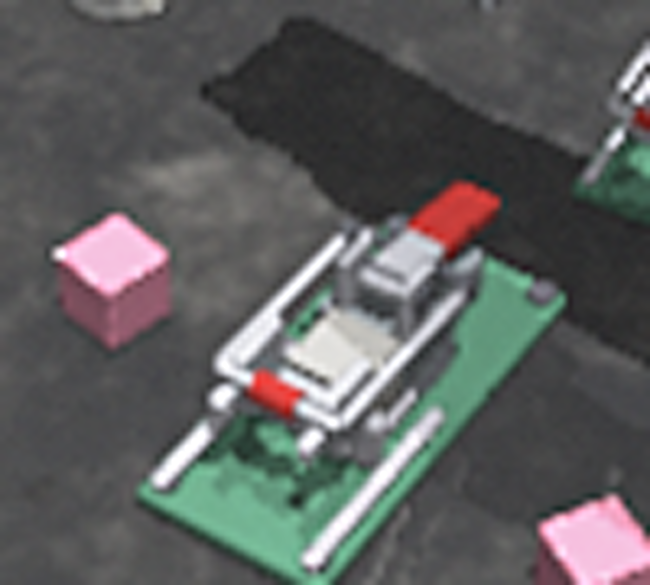

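View pics/c16.png

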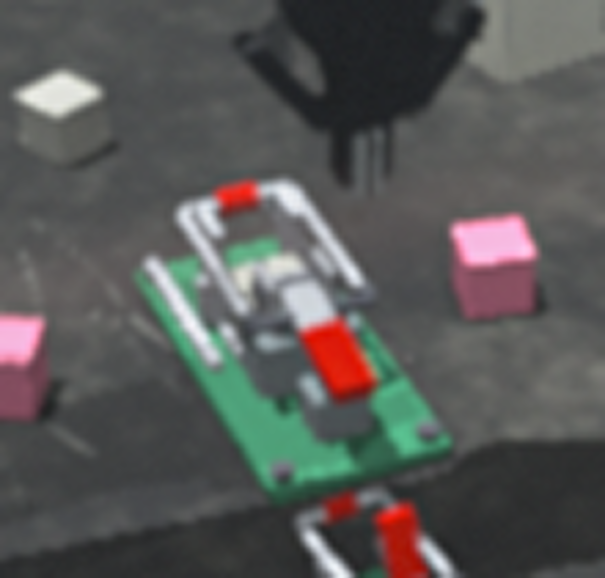

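View pics/w16.png

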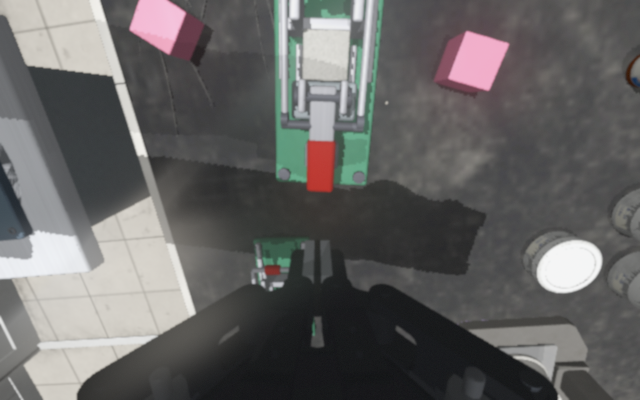

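```bash
python3 -m creep '[[[0.8,0,-0.2],0,1],[[1,0,-0.2],0,1],[[1,0,0],0,1],[[0.8,0,0],0,1],[[0.4,0,0],0,1],[[0,0,0],0,1],[[0,0,0],0,1]]'
python3 - <<'E'
from h import *
np.set_printoptions(precision=4,suppress=True)
X,e=tri([('side',(322.3,240.3)),('scene',(278.1,200.5))]);print('bar now',fx(X),e)
X,e=tri([('side',(321.4,239.2)),('scene',(277.1,196.7))]);print('bar at start',fx(X),e)
s=readout.read_state();X=s['eef_pos'];print(X,fx(X))
a=imaging.read_camera('wrist');save(a,'pics/w17.png')
E
```

```text
time_s: 18.62
eef_pos: [0.4938, 0.0475, 0.1891]
orientation: [-3.078, 0.006, 1.455]
ft_force: [0.9, -0.7, -0.2]
finger_gap: -0.0003
bar now [ 0.0876 -0.0005  0.072 ] [array([-0.5, -0.4]), array([-0.5,  0.3])]
bar at start [0.0935 0.0001 0.0827] [array([-0.5, -0.5]), array([-0.5,  0.4])]
[0.4938 0.0475 0.1891] [0.0176 0.0061 0.1891]
```

View pics/w17.png

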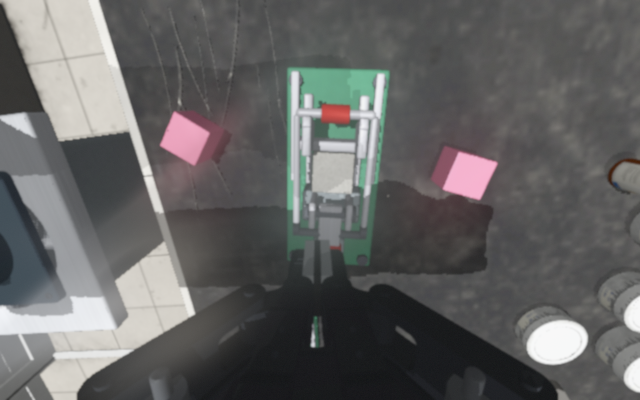

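Run:
```python
from h import *
from cell import sign_off
np.set_printoptions(precision=3,suppress=True)
s=readout.read_state();print(s['dq'],s['ft_force'],s['time_s'])
print(sign_off())
```

```text
[-0.023 -0.004  0.006  0.004 -0.003 -0.   ] [-0.698  0.819 -0.329] 18.6667
the job is handed in; nothing more can be done
None
```

I hooked the bail behind the keeper ears, swung the red lever over centre and pressed it home on its stop, then lifted the arm clear and handed the job in at 18.7 s. Sign-off gives no verdict, so what follows rests on my own checks.

- **Bail:** After release the cross bar measures about 72 mm high, down from 83 mm at the start (70 mm is seated). The last wrist, side and scene views show it behind both ears.
- **Lever:** It stays down after I let go, at about 2.2 rad. That angle is worked out from where the fingertips stopped, not measured directly.
- **Press:** I held 15–16 N at the grip for about a quarter of a second, by the wrist force. One earlier step briefly reached 22 N at the grip, roughly 26 N or more on the pad. The pad force itself could not be read.
- **Cube:** It looks upright, with the jaw up against it. I had no way to measure the clamping force. The push felt while closing was only 2–3 N, less than the 6 N peak stated, but I read it only at the ends of moves.
- **Other things:** I never went near the other cubes, the mallet or the tin, but I did not re-measure their positions.

The tool tilted up to about 3.5° and drifted by a few centimetres during the first lift and the 90° turn. I corrected its position before touching the lever, and nothing was touched on the way.

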